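# Hang the tube basket and hold it up on the cam lift

### The arm

A 7-joint arm with a two-finger parallel gripper is mounted at the origin on the work surface. World frame = base frame: x ahead of the robot, y to its left, z up, the work surface at z = 0. Lengths are in mm, angles in rad, forces in N, time in s.
With the tool pointing down it reaches from about 425 to 950 mm from the base axis. Payload 16.7 kg.
Tool frame: the origin (TCP) lies at the very end of the fingers, on their centre line; the grasp point (between the pads) lies 19 mm behind it; z points along the fingers, y is the direction in which the jaws open and shut (so a half turn about z gives the same grasp; the last joint's range is limited). The gripper opens to 94 mm and grips with 3 to 60 N. Pads are 16 mm wide; open, the fingers measure 119 mm over their backs; the gripper's body (75 mm by 177 mm) begins 78 mm behind the grasp point.
Start: joints at [0.965, 0.426, 0.074, 1.606, -0.034, 1.111, -0.067], TCP at [297.693, -605.767, 205.467] pointing down, gripper open.
Joint ranges: [-2.85, 2.85], [-0.5, 2.14], [-1.23, 1.37], [0.21, 2.46], [-1.02, 4.16], [0.16, 2.05], [-2.73, 2.73]. Speed limits (rad/s): [1.89, 1.89, 2.39, 2.39, 3.01, 3.01, 3.01].

### API

Orientations are given as a unit quaternion [w, x, y, z].
In Python, from station import robot gives the robot as it stands.
- The arm moves only by the shell command python3 -m crank 'ROWS' [FORCE]. ROWS is JSON, a list of rows, each a list of 3 entries, a list of its own where there are three numbers: the closure, from 0 (fully open) to 1 (shut), then the shift along the tool's x, y, z in mm, then the turn, a rotation vector about the tool's x, y, z in degrees. A call has 1 to 5 rows; each row shifts and turns the commanded pose from where the row before left it, along the tool's axes as they then stand; what a row does not reach is not made up. A row lasts 1/12 s, in which the tool goes at most 41.7 mm and 7.16 degrees, less where a joint would pass 70% of its speed; a pose out of reach is approached as far as the arm can. A call is refused whole if a number of a shift passes 41.7 or a number of a turn 7.16, either way. A call with a gripper value outside its range is refused whole. The fingers move at their own pace and stop on an object; FORCE is the grip in N (left out, the last holds). Time passes only in rows, so rows that do not move let the fingers close. It gives the time, the measured TCP pose, the force and the opening at its end, in the units of the state.
- robot.state(): the state, without advancing time (a new reading comes with each control period).
- robot.capture(name): name is "scene" or "top"; returns (picture, depth): 384x512x3 uint8, red, green, blue; 384x512 float32, mm along the optical axis (not along the pixel's ray), 0 where there is no reading.
- robot.calibration(name): a dict with "K" (3x3 intrinsics, pixels), "distortion" ([k1, k2, p1, p2, k3] as OpenCV has them; the pictures are not rectified), "rvec" (rotation vector, rad) and "tvec" (3), from world to camera coordinates, as OpenCV has them. Camera axes: x right, y down, z forward; pixel columns grow to the right and rows downward; lengths in mm; the calibration is good to about 2 mm. A picture is of the moment at which its call begins. calibration takes no time and is no camera call.
- robot.job_done(): hands the job in, once; it reports no verdict.
The state is a dict: "clock": time; "joints": joint angles; "dq": joint speeds; "effort": joint torques, N m; "tool_pos": TCP position; "eef_rot": TCP orientation; "ft_force": force on the tool from outside, world axes, zero at the start; "ft_torque": the same for the moment, N m; "finger_gap": finger opening in mm.
Only numpy, scipy, OpenCV 4.12 (cv2) and the standard library are available. Lean on these libraries where they do the work, as an engineer would, in place of code of your own. Each camera call takes 0.05 s, during which the arm holds its last target.

### The job

Hang the basket of blue-capped tubes by its handle bar on the double hook of the viewing stand and let go of it, keeping it upright all the while. Then swing the stand's red cam lever up to its highest lift point, with the lever arm pointing straight up, and keep holding it there so that I can read the tubes: the lever springs back if let go, so finish while still holding it at the top. Leave the bottle, the beaker and the jar where they stand.

Things in the scene. Friction and masses are not known exactly. Their poses are not given: they have to be found in the camera images.
- basket: Loose aluminium basket (about 0.28 kg): tray 85 (x) x 130 (y) x 45 mm with eight fixed tubes, blue caps reaching 104 mm above its underside. Rigid steel bail over it: uprights at y = +-60 mm and a level round bar, 10 mm diameter, along y, centre 165 mm above the underside. Origin: centre of the underside; z up.
- basket_bar (a point): Middle of the bail's bar, on the bar's centre line, 165 mm above the basket's underside: the place to grip from above (fingers closing along the basket's x). Axes as the basket's.
- stand: Fixed white viewing stand. Base plate x -130 to 70, y -90 to 110, 12 mm thick, with a 24 mm high drip tray under the hook (x -127 to -23, y +-75); column at x 14 to 44, y +-22, 200 mm high. Origin on the table below the hook's back plate; -x is the front, where the hook points; cam and lever are on its +y side in a blue bracket. Yaw varies.
- hook: Double hook of the stand: a steel back plate (x 0 to 12, y +-52 mm, top 226 mm above the table) with two orange prongs of 8 mm diameter at y = -36 and +36 mm that run 94 mm to the stand's -x and turn up at the ends. The cam raises all of it straight up by 25 mm x sin(cam_lever). Axes as the stand's; at rest the origin is the stand's.
- hook_seat (a point): Where the bar rests: top of the flat part of the prongs, midway between them, 65 mm in front of the back plate, 214 mm above the table with the lever down. The hung bar's centre is 5 mm above it. Prong tips end 33 mm in front and rise 16 mm above it: bring the bar over the tips from the front, prongs passing under the bar and over the tube caps, then lower. Axes as the stand's.
- cam_lever (a joint): Angle of the cam lever (rad) about the stand's y axis: 0 = down at its rest stop, arm level and pointing to the stand's -x; 1.571 = arm straight up, the highest lift of the cam; beyond that the hook sinks again, stop at 2.1. A return spring (0.15 Nm at 0, 0.31 Nm at 1.57) always drives it back to 0; about 2 to 4 N at the handle raises it.
- handle_grip (a point): The place to grip or push: a point on the centre line of the lever's red handle, a round rod of 16 mm diameter parallel to the stand's y, from y = 117 to 192 mm (this point: y = 162), 100 mm from cam_axle. The lever's arm (steel, 18 x 9 mm) is at y = 108 to 117. Grip from above, fingers closing along the stand's x; the rod may turn in the grip.
- cam_axle (a point): Point on the lever's axle line, at the stand's x = 0, y = 162 mm, 95 mm above the table (nothing solid there): centre of the handle's circle. At the top the handle stands 100 mm above it.
- reagent: Bystander: loose amber bottle, 60 mm diameter, 125 mm high, blue cap. Origin: centre of the underside.
- beaker: Bystander: loose open glass beaker, 68 mm diameter, 85 mm high. Origin: centre of the underside.
- jar: Bystander: loose white jar, 64 mm diameter, 80 mm high, green lid. Origin: centre of the underside.
Not all that is in view belongs to the job. Of the things that look like the basket, take the one that is farthest from the robot's base at the start.

How it is judged (in metres and radians):
On the way:
1. the basket hangs by its bar on the double hook, let go, with the lever still down (contact force between basket and hook above 1.2 N and contact force between each of the fingers, the arm and basket below 0.2 N and z of basket_bar in the frame of hook_seat between -0.003 and 0.018 m and x of basket_bar in the frame of hook_seat between -0.03 and 0.06 m and value of joint cam_lever below 0.3 rad), for 0.2 s.
At the end, for the whole second after the job is handed in: Basket hangs by its bar on the hook alone, hardly swinging (under 0.12 m/s), tilted under 0.25 rad, underside over 74 mm up, robot not touching it; cam lever within 0.2 rad of straight up, fingers still on it with over 0.5 N; bystanders within 30 mm of their places (contact force between basket and hook above 1.2 N and contact force between each of the fingers, the arm and basket below 0.2 N and z of basket_bar in the frame of hook_seat between -0.003 and 0.018 m and x of basket_bar in the frame of hook_seat between -0.03 and 0.06 m and angle between basket's own z axis and vertical below 0.25 rad and linear speed of basket below 0.12 m/s and value of joint cam_lever between 1.37 and 1.77 rad and contact force between the fingers and cam_lever above 0.5 N and height (world z) of basket above 0.074 m and distance of each of reagent, beaker, jar from where it was at the start of the episode below 0.03 m); the arm keeps its last pose, push and grip.
It fails at once if the basket is tipped by more than 0.6 rad (angle between basket's own z axis and vertical above 0.6 rad).
It fails at once if the amber bottle is shoved or knocked over (distance of reagent from where it was at the start of the episode above 0.04 m or angle between reagent's own z axis and vertical above 0.5 rad).
It fails at once if the beaker is shoved or knocked over (distance of beaker from where it was at the start of the episode above 0.04 m or angle between beaker's own z axis and vertical above 0.5 rad).
It fails at once if the white jar is shoved or knocked over (distance of jar from where it was at the start of the episode above 0.04 m or angle between jar's own z axis and vertical above 0.5 rad).
It also fails if it takes over 58 s, if anything falls off the work surface, if the arm or the gripper's body presses on something with over 40 N, if the wrist force passes 120 N, or if a joint passes its speed limit or range.

## Working session

There is one attempt and no reset: what is moved stays moved. The work goes in short steps, Python scripts to look and compute and a shell command to move; the robot and the scene stay as the last step left them, time stands still between calls to the robot, and variables do not carry over. Pictures are saved under pics/ and viewed, and the job is handed in when it is done.

```bash
ls; mkdir -p pics; python3 - <<'E'
from station import robot
import cv2,numpy as np
print(robot.state())
for n in ("scene","top"):
    p,d=robot.capture(n); cv2.imwrite(f"pics/{n}0.png",p[:,:,::-1]); np.save(f"pics/{n}0d.npy",d); np.save(f"pics/{n}0p.npy",p)
    c=robot.calibration(n); print(c)
E
```

```text
pics
{'clock': 0.0, 'joints': array([ 0.96453331,  0.42671569,  0.07382572,  1.60660625, -0.0341069 ,
        1.11078255, -0.06707378]), 'dq': array([-1.33075002e-03, -9.94149872e-05,  1.40869573e-04, -3.27042732e-03,
        2.16538461e-03,  8.69264579e-04, -1.74940281e-03]), 'effort': array([ 3.98933707e-05, -9.35818148e+01,  3.66693132e+00, -4.54206562e+01,
       -4.87061078e-02,  2.00079661e-02,  7.06708420e-05]), 'tool_pos': array([ 297.50302168, -605.41835766,  204.78607001]), 'eef_rot': array([-6.00805100e-04,  9.74032274e-01,  2.26408339e-01, -1.78182760e-04]), 'ft_force': array([-0.49395843,  0.48011633, -0.18010495]), 'ft_torque': array([-0.02885712, -0.00365369, -0.03308576]), 'finger_gap': 93.86462120829927}
{'K': array([[384.57296476,   0.        , 253.68793868],
       [  0.        , 384.57296476, 192.56770621],
       [  0.        ,   0.        ,   1.        ]]), 'distortion': array([-0.06385889,  0.        ,  0.        ,  0.        ,  0.        ]), 'rvec': array([ 2.13521651,  1.07973259, -0.45746724]), 'tvec': array([-315.78571207, -159.10913887, 1652.78453004])}
{'K': array([[472.46077989,   0.        , 257.19357542],
       [  0.        , 472.46077989, 184.84039711],
       [  0.        ,   0.        ,   1.        ]]), 'distortion': array([-0.17921161,  0.        ,  0.        ,  0.        ,  0.        ]), 'rvec': array([ 2.11582584, -2.15611514,  0.16696669]), 'tvec': array([   8.11555122,  483.9982355 , 1727.85565025])}
```

View pics/scene0.png

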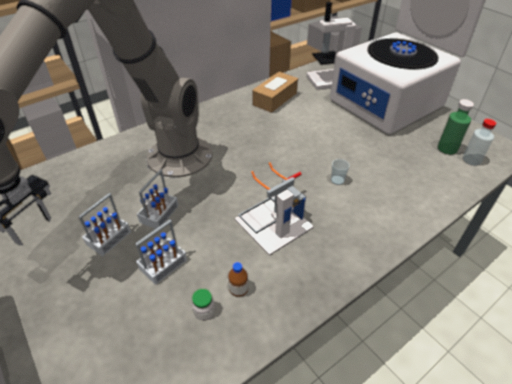

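View pics/top0.png

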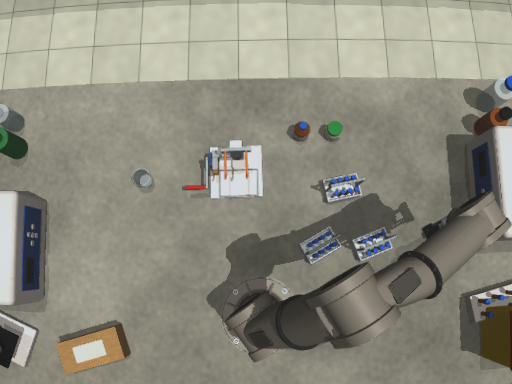

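The scene view shows three baskets at about (103,225), (157,200) and (160,252), with the stand at (275,215). In the top view the baskets are at (320,244), (373,243) and (342,187). The stand is at (236,170), with its red handle at (195,187). Next I'll measure these.

```bash
cat > h.py <<'E'
import numpy as np,cv2
from station import robot
def cal(n):
    c=robot.calibration(n); R=cv2.Rodrigues(np.array(c["rvec"]))[0]; return np.array(c["K"]),np.array(c["distortion"]),R,np.array(c["tvec"])
def ray(n,uv):
    K,D,R,t=cal(n); u=cv2.undistortPoints(np.array(uv,float).reshape(-1,1,2),K,D).reshape(-1,2)
    d=np.c_[u,np.ones(len(u))]@R; return -R.T@t,d
def onz(n,uv,z):
    o,d=ray(n,uv); return o+d*((z-o[2])/d[:,2])[:,None]
def proj(n,P):
    K,D,R,t=cal(n); return cv2.projectPoints(np.array(P,float).reshape(-1,1,3),cv2.Rodrigues(R)[0],t,K,D)[0].reshape(-1,2)
def cloud(n,d):
    v,u=np.mgrid[:384,:512]; o,r=ray(n,np.c_[u.ravel(),v.ravel()])
    return (o+r*d.reshape(-1,1)).reshape(384,512,3)
def snap(n,tag):
    p,d=robot.capture(n); cv2.imwrite(f"pics/{n}{tag}.png",p[:,:,::-1]); np.save(f"pics/{n}{tag}p.npy",p);np.save(f"pics/{n}{tag}d.npy",d); return p,d
def crop(n,tag,x0,y0,x1,y1,s,out):
    p=np.load(f"pics/{n}{tag}p.npy")[y0:y1,x0:x1,::-1]; cv2.imwrite(f"pics/{out}.png",cv2.resize(p,None,fx=s,fy=s,interpolation=cv2.INTER_CUBIC))
E
python3 - <<'E'
from h import *
np.set_printoptions(precision=1,suppress=True)
crop("top","0",290,160,410,270,6,"c1"); crop("top","0",175,130,275,205,7,"c2"); crop("scene","0",70,170,200,290,5,"c3");crop("scene","0",225,150,325,255,6,"c4")
print(onz("top",[(320,244),(373,243),(342,187)],100))
for n in("top","scene"):
    p=np.load(f"pics/{n}0p.npy"); d=np.load(f"pics/{n}0d.npy"); C=cloud(n,d)
    hsv=cv2.cvtColor(p,cv2.COLOR_RGB2HSV)
    for nm,lo,hi in(("blue",(105,150,80),(130,255,255)),("red",(174,150,80),(180,255,255)),("red2",(0,180,100),(4,255,255)),("orange",(5,170,150),(18,255,255)),("green",(55,100,60),(85,255,255))):
        k,l,s,c=cv2.connectedComponentsWithStats(cv2.inRange(hsv,lo,hi))
        for i in range(1,k):
            if s[i,4]>3: 
                P=C[l==i]; print(n,nm,s[i],c[i],np.median(P,0))
E
```

```text
[[ 256.9 -220.5  100. ]
 [ 255.2 -412.   100. ]
 [ 460.3 -308.2  100. ]]
top blue [506  76   6  13  51] [509.3  81.5] [ 820.1 -937.5  237.8]
top blue [300 122   7   7  39] [302.8 125.2] [ 687.  -171.7  125.9]
top blue [209 153   2  12  15] [209.8 157.6] [576.  167.9 115.5]
top blue [345 176   4   5  14] [346.5 178. ] [ 492.  -325.9  106.2]
top blue [352 176   4   3  11] [353.4 176.9] [ 495.  -350.8  106.1]
top blue [331 179   5   4  13] [333.2 180.8] [ 482.4 -275.3  105.1]
top blue [338 178   4   4  15] [339.6 179.6] [ 486.8 -299.2  103. ]
top blue [354 186   5   5  16] [356.1 188.4] [ 453.5 -359.   103.4]
top blue [348 189   4   4  14] [349.5 190.3] [ 448.7 -334.3  101.6]
top blue [334 191   4   4  13] [335.8 192.8] [ 439.  -284.6  103.2]
top blue [341 190   4   4  15] [342.6 191.6] [ 444.6 -309.9  103.3]
top blue [ 24 211   1  10  10] [ 24.  215.5] [363.8 824.3 203.3]
top blue [326 232   5   4  14] [327.8 233.4] [ 293.4 -249.5  103.4]
top blue [381 232   4   4  11] [382.7 233.2] [ 289.7 -448.3  103.4]
top blue [320 235   5   4  12] [322.  236.8] [ 281.5 -227.7  103.6]
top blue [375
[... 3541 characters left out ...]
.9  103.9]
scene blue [156 249   6   7  27] [158.7 252.2] [ 494.9 -327.2  103.5]
scene blue [150 254   5   7  27] [152.2 257. ] [ 499.7 -350.7  103.5]
scene blue [233 263   9   9  61] [237.1 266.8] [ 690.2 -173.4  124.9]
scene red2 [484 120  11   8  69] [489.  123.2] [771.6 983.  197.9]
scene red2 [294 173   6   4  14] [296.6 174.6] [471.3 240.7  99.7]
scene orange [270 164   2   4   4] [270.5 165.5] [484.5 105.6 222.1]
scene orange [272 169  10   8  11] [276.3 172.4] [513.7 104.7 214. ]
scene orange [253 174  16  15  23] [260.1 182. ] [519.4  33.8 214.9]
scene green [439 110  31  44 729] [453.8 131.7] [670.4 942.1 115.4]
scene green [193 289  19  19 272] [201.6 297.8] [ 691.5 -297.    81. ]
```

View pics/c1.png

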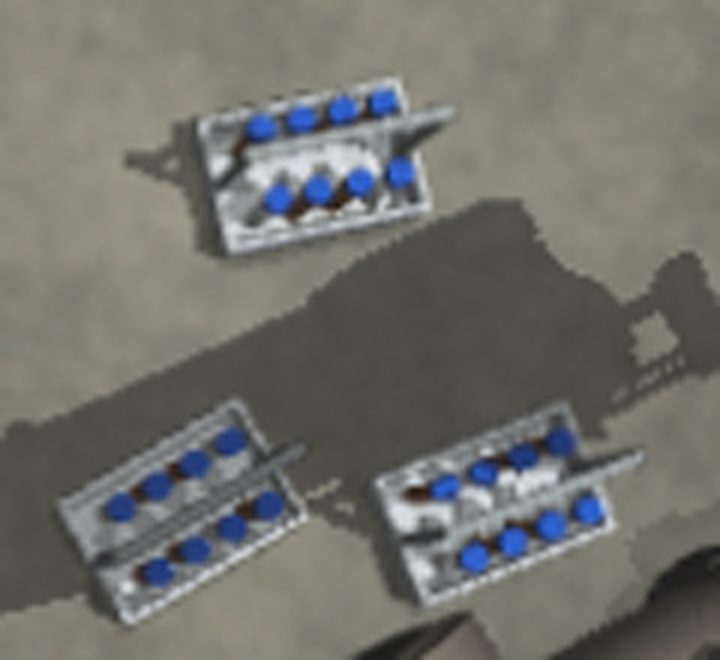

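View pics/c2.png

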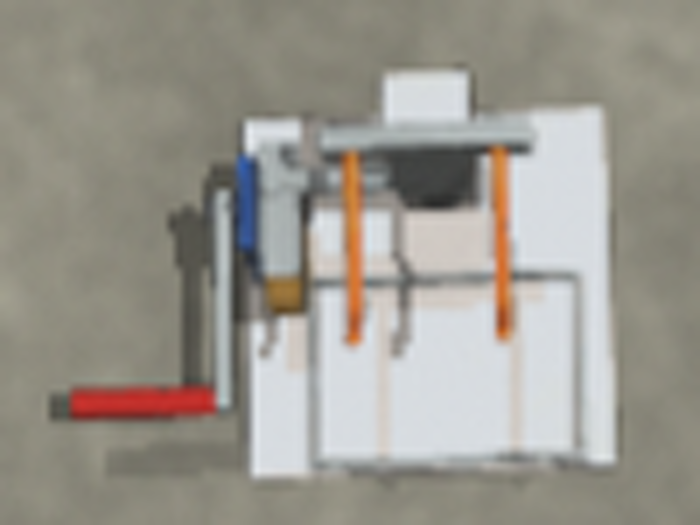

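View pics/c3.png

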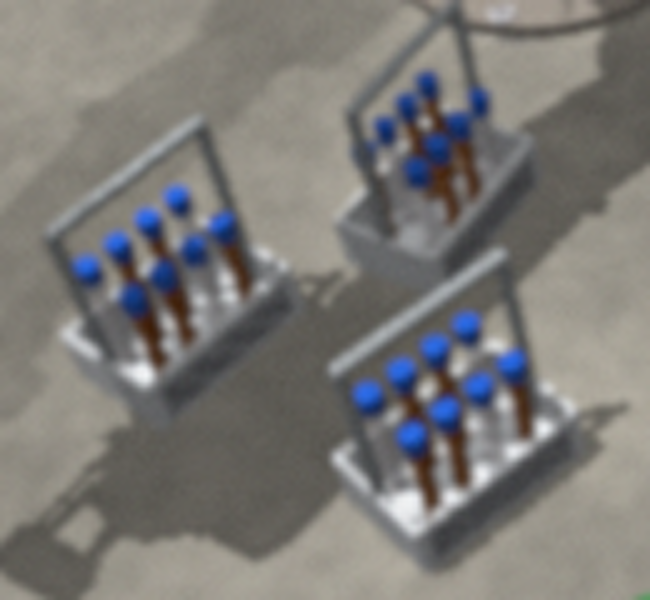

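View pics/c4.png

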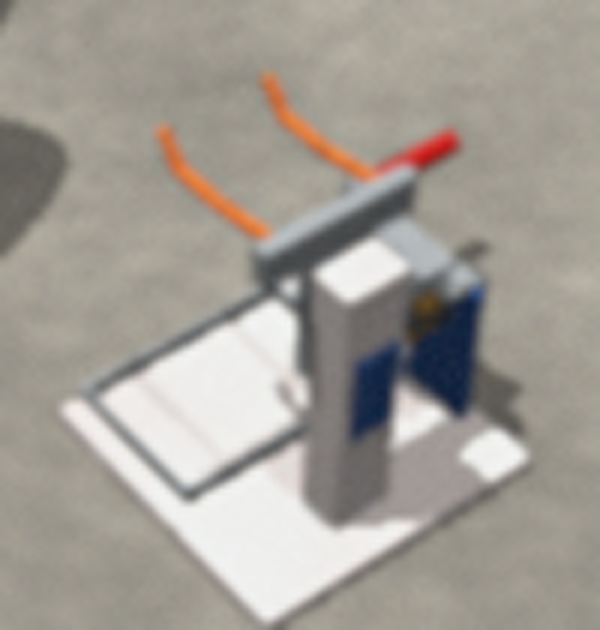

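```bash
python3 - <<'E'
from h import *
np.set_printoptions(precision=1,suppress=True)
P=onz("top",[(290+245/6-.4,160+150/6-.4),(290+455/6-.4,160+112/6-.4)],165); print("bar top",P,P.mean(0))
P=onz("scene",[(70+333/5-.4,170+370/5-.4),(70+503/5-.4,170+255/5-.4)],165); print("bar scene",P,P.mean(0))
# stand
for nm in ("top","scene"):
    p=np.load(f"pics/{nm}0p.npy"); hsv=cv2.cvtColor(p,cv2.COLOR_RGB2HSV)
    m=cv2.inRange(hsv,(5,130,110),(18,255,255)); k,l,s,c=cv2.connectedComponentsWithStats(m,connectivity=8)
    for i in range(1,k):
        if s[i,4]>8 and 200<c[i][0]<300 and 140<c[i][1]<200:
            v,u=np.where(l==i); X=onz(nm,np.c_[u,v],210); f=cv2.fitLine(X[:,:2].astype(np.float32),cv2.DIST_HUBER,0,.01,.01).ravel(); print(nm,"prong",X.min(0),X.max(0),f,s[i])
    m=cv2.inRange(hsv,(0,150,90),(4,255,255))|cv2.inRange(hsv,(174,150,80),(180,255,255)); k,l,s,c=cv2.connectedComponentsWithStats(m)
    for i in range(1,k):
        if s[i,4]>8 and 180<c[i][0]<310 and 140<c[i][1]<200:
            v,u=np.where(l==i); X=onz(nm,np.c_[u,v],95); f=cv2.fitLine(X[:,:2].astype(np.float32),cv2.DIST_HUBER,0,.01,.01).ravel(); print(nm,"handle",X.min(0),X.max(0),X.mean(0),f)
# base plate corners top view, c2 at 7x offset (175,130); z=12
px=[(243,120),(250,475),(616,463),(601,108)]
print(onz("top",[(175+a/7-.4,130+b/7-.4) for a,b in px],12))
px=[(65,405),(268,622),(530,460)]
print(onz("scene",[(225+a/6-.4,150+b/6-.4) for a,b in px],12))
px=[(323,130),(533,128),(533,150),(323,150)]
print("plate",onz("top",[(175+a/7-.4,130+b/7-.4) for a,b in px],226))
E
```

```text
bar top [[ 459.6 -256.3  165. ]
 [ 479.7 -381.2  165. ]] [ 469.6 -318.7  165. ]
bar scene [[ 475.6 -378.2  165. ]
 [ 454.7 -256.9  165. ]] [ 465.1 -317.5  165. ]
top prong [483.9  32.  210. ] [574.3  38.1 210. ] [  1.    0.  525.3  34.8] [245 151   3  27  39]
top prong [482.  103.1 210. ] [572.3 110.  210. ] [  1.   -0.  532.5 106.7] [224 152   3  27  43]
top prong [499.7 134.1 210. ] [510.4 147.7 210. ] [  0.6   0.8 505.4 140.6] [213 170   5   4  16]
top handle [464.2 188.2  95. ] [478.3 261.4  95. ] [470.9 226.9  95. ] [  0.   -1.  471.3 226.5]
scene prong [460.5 103.5 210. ] [555.8 120.7 210. ] [  1.   -0.  512.6 109.9] [269 163  18  17  51]
scene prong [459.6  31.9 210. ] [554.5  48.1 210. ] [  1.   -0.  512.   37.7] [252 171  17  18  53]
scene handle [460.9 230.1  95. ] [474.  262.7  95. ] [467.1 246.2  95. ] [  0.    1.  467.3 247.2]
[[641.  181.2  12. ]
 [443.4 177.6  12. ]
 [446.2 -20.6  12. ]
 [643.6 -16.4  12. ]]
[[443.6 -15.3  12. ]
 [642.3 -16.1  12. ]
 [641.3 179.4  12. ]]
plate [[582.1 119.7 226. ]
 [580.9  18.  226. ]
 [570.   18.2 226. ]
 [572.1 119.7 226. ]]
```

```bash
python3 -m crank '[[0,[0,0,0],[0,0,-7]],[0,[0,0,0],[0,0,-7]],[0,[0,0,0],[0,0,-7]],[0,[0,0,0],[0,0,-7]],[0,[0,0,0],[0,0,-7]]]'
python3 -m crank '[[0,[0,0,0],[0,0,-7]],[0,[0,0,0],[0,0,-7]],[0,[0,0,0],[0,0,-7]],[0,[0,0,0],[0,0,-7]],[0,[0,0,0],[0,0,-7]]]'
cat > go.py <<'E'
import sys
from h import *
from scipy.spatial.transform import Rotation as Ro
np.set_printoptions(precision=2,suppress=True)
def show(target=None):
    s=robot.state(); R=Ro.from_quat(np.roll(s["eef_rot"],-1)).as_matrix()
    print("t",round(s["clock"],2),"pos",s["tool_pos"],"yaw",round(np.degrees(np.arctan2(R[1,0],R[0,0])),2),"tilt",R[:,2],"F",s["ft_force"],"gap",round(s["finger_gap"],1),"q",s["joints"])
    if target is not None: print("tool shift",R.T@(np.array(target)-s["tool_pos"]))
if __name__=="__main__": show(eval(sys.argv[1]) if len(sys.argv)>1 else None)
E
python3 go.py "[468,-318,200]"
```

```text
clock: 0.52
tool_pos: [297.6, -605.6, 205.1]
eef_rot: [-0.0, 0.859, 0.511, -0.0]
ft_force: [-0.5, -0.0, -0.0]
finger_gap: 93.7
clock: 0.93
tool_pos: [297.5, -605.6, 205.1]
eef_rot: [-0.0, 0.666, 0.746, 0.0]
ft_force: [0.4, -0.3, -0.2]
finger_gap: 94.3
t 0.93 pos [ 297.5  -605.59  205.05] yaw 96.51 tilt [-0.  0. -1.] F [ 0.42 -0.29 -0.24] gap 94.3 q [ 1.14  0.43 -0.17  1.59  0.08  1.12  1.07]
tool shift [266.4  202.01   5.19]
```

```bash
python3 -m crank '[[0,[0,0,0],[0,0,-4]],[0,[26,22,0],[0,0,0]],[0,[26,22,0],[0,0,0]],[0,[26,22,0],[0,0,0]],[0,[26,22,0],[0,0,0]]]'
python3 -m crank '[[0,[26,22,0],[0,0,0]],[0,[26,22,0],[0,0,0]],[0,[26,22,0],[0,0,0]],[0,[26,22,0],[0,0,0]],[0,[26,22,0],[0,0,0]]]'
python3 -m crank '[[0,[16,20,5],[0,0,0]],[0,[0,0,0],[0,0,0]]]'
python3 go.py "[468,-318,146]"
python3 - <<'E'
from h import *
snap("scene","1");crop("scene","1",70,150,250,290,4,"c5")
E
```

```text
clock: 1.35
tool_pos: [366.2, -486.4, 205.1]
eef_rot: [-0.0, 0.642, 0.767, 0.0]
ft_force: [0.9, -0.1, 0.4]
finger_gap: 94.2
clock: 1.77
tool_pos: [451.7, -338.9, 205.4]
eef_rot: [-0.0, 0.642, 0.767, -0.0]
ft_force: [1.3, -0.4, -0.7]
finger_gap: 94.1
clock: 1.93
tool_pos: [471.2, -316.0, 200.0]
eef_rot: [-0.0, 0.639, 0.769, 0.001]
ft_force: [0.4, 1.1, 0.1]
finger_gap: 93.9
t 1.93 pos [ 471.19 -316.04  199.96] yaw 100.54 tilt [ 0.  0. -1.] F [0.41 1.09 0.08] gap 93.9 q [ 0.76  0.28 -0.34  1.84  0.1   1.04  0.57]
tool shift [-1.43 -3.55 53.96]
```

View pics/c5.png

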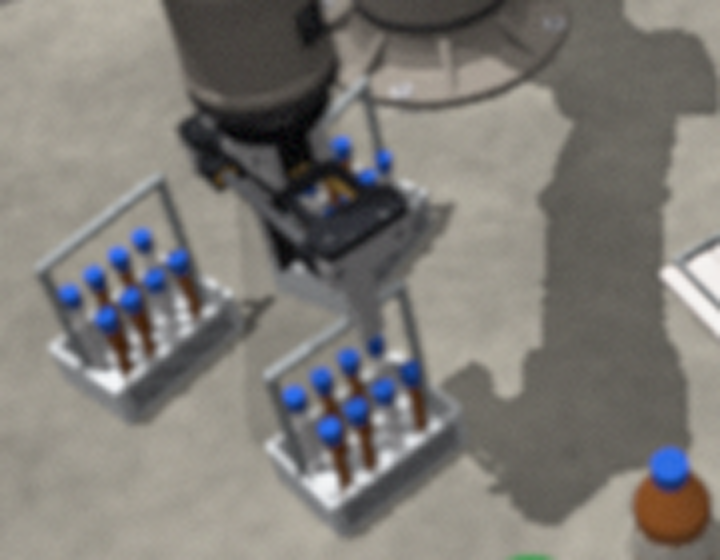

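The gripper is squarely over the bar of the far basket (its front finger at crop (365,320)), so I'll lower it and close.

```bash
python3 -m crank '[[0,[-1,-3,18],[0,0,0]],[0,[0,0,18],[0,0,0]],[0,[0,0,18],[0,0,0]],[0,[0,0,0],[0,0,0]]]'
python3 -m crank '[[1,[0,0,0],[0,0,0]],[1,[0,0,0],[0,0,0]],[1,[0,0,0],[0,0,0]],[1,[0,0,0],[0,0,0]],[1,[0,0,0],[0,0,0]]]' 30
python3 -m crank '[[1,[0,0,0],[0,0,0]],[1,[0,0,0],[0,0,0]],[1,[0,0,0],[0,0,0]],[1,[0,0,0],[0,0,0]]]' 30
python3 go.py
```

```text
clock: 2.32
tool_pos: [463.0, -322.9, 143.4]
eef_rot: [-0.002, 0.642, 0.767, -0.0]
ft_force: [-0.3, 0.1, -0.7]
finger_gap: 93.8
clock: 2.73
tool_pos: [465.6, -323.0, 147.2]
eef_rot: [0.001, 0.642, 0.767, 0.0]
ft_force: [0.5, 1.1, 0.4]
finger_gap: 64.3
clock: 3.07
tool_pos: [465.4, -322.7, 146.5]
eef_rot: [0.0, 0.642, 0.767, 0.0]
ft_force: [-1.1, 0.4, -0.3]
finger_gap: 37.2
t 3.07 pos [ 465.39 -322.74  146.54] yaw 100.17 tilt [ 0.  0. -1.] F [-1.05  0.36 -0.31] gap 37.2 q [ 0.76  0.33 -0.33  1.89  0.13  0.94  0.55]
```

```bash
python3 -m crank '[[1,[0,0,0],[0,0,0]],[1,[0,0,0],[0,0,0]],[1,[0,0,0],[0,0,0]],[1,[0,0,0],[0,0,0]],[1,[0,0,0],[0,0,0]]]' 30
python3 -m crank '[[1,[0,0,0],[0,0,0]],[1,[0,0,0],[0,0,0]],[1,[0,0,0],[0,0,0]]]' 30
python3 go.py
```

```text
clock: 3.48
tool_pos: [465.5, -322.7, 146.5]
eef_rot: [0.0, 0.642, 0.767, 0.0]
ft_force: [0.5, -0.9, 0.1]
finger_gap: 9.2
clock: 3.73
tool_pos: [465.4, -322.8, 146.5]
eef_rot: [0.0, 0.642, 0.767, 0.0]
ft_force: [0.8, 0.1, -0.2]
finger_gap: 8.7
t 3.73 pos [ 465.42 -322.75  146.5 ] yaw 100.17 tilt [ 0. -0. -1.] F [ 0.79  0.08 -0.22] gap 8.7 q [ 0.76  0.33 -0.33  1.89  0.13  0.94  0.55]
```

```bash
python3 -m crank '[[1,[0,0,-10],[0,0,0]],[1,[0,0,-20],[0,0,0]],[1,[0,0,-20],[0,0,0]],[1,[0,0,-20],[0,0,0]],[1,[0,0,-20],[0,0,0]]]'
python3 -m crank '[[1,[0,0,-4],[0,0,0]],[1,[0,0,0],[0,0,0]]]'
python3 go.py "[440,66,240]"
python3 - <<'E'
from h import *
snap("scene","2");crop("scene","2",70,130,250,270,4,"c6")
E
```

```text
clock: 4.15
tool_pos: [465.0, -322.5, 237.9]
eef_rot: [-0.0, 0.642, 0.767, -0.0]
ft_force: [0.2, 0.0, -2.4]
finger_gap: 9.3
clock: 4.32
tool_pos: [465.8, -323.0, 241.8]
eef_rot: [0.001, 0.642, 0.767, 0.0]
ft_force: [0.5, -0.4, -3.6]
finger_gap: 9.1
t 4.32 pos [ 465.75 -323.    241.8 ] yaw 100.16 tilt [ 0. -0. -1.] F [ 0.5  -0.43 -3.6 ] gap 9.1 q [ 0.78  0.24 -0.33  1.79  0.09  1.12  0.59]
tool shift [387.45  43.29   1.25]
```

View pics/c6.png

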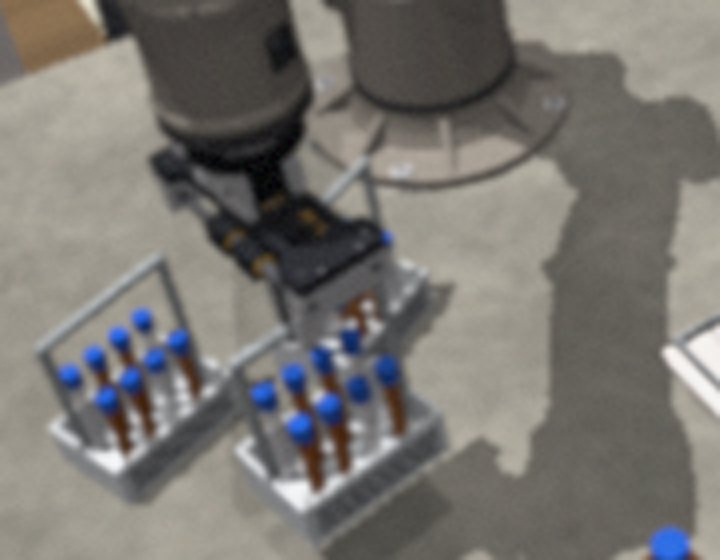

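The basket is lifted and upright. I'll rotate it to the stand's yaw and carry it to the front of the hook.

```bash
python3 -m crank '[[1,[0,0,0],[0,0,2.6]],[1,[0,0,0],[0,0,4]],[1,[0,0,0],[0,0,3]],[1,[10,0,0],[0,0,0]],[1,[18,-1,0],[0,0,0]]]'
python3 -m crank '[[1,[25,-2,0],[0,0,0]],[1,[25,-2,0],[0,0,0]],[1,[25,-2,0],[0,0,0]],[1,[25,-2,0],[0,0,0]],[1,[25,-2,0],[0,0,0]]]'
python3 -m crank '[[1,[25,-2,0],[0,0,0]],[1,[25,-2,0],[0,0,0]],[1,[25,-2,0],[0,0,0]],[1,[25,-2,0],[0,0,0]],[1,[25,-2,0],[0,0,0]]]'
python3 -m crank '[[1,[25,-2,0],[0,0,0]],[1,[25,-2,0],[0,0,0]],[1,[20,-1,0],[0,0,0]],[1,[14,0,0],[0,0,0]],[1,[8,0,0],[0,0,0]]]'
python3 go.py "[440,66,240]"
```

```text
clock: 4.78
tool_pos: [463.2, -295.1, 238.9]
eef_rot: [-0.001, 0.704, 0.71, -0.0]
ft_force: [-0.4, 1.6, -2.2]
finger_gap: 9.0
clock: 5.2
tool_pos: [451.8, -167.8, 239.4]
eef_rot: [-0.001, 0.703, 0.712, -0.0]
ft_force: [0.5, 0.4, -3.0]
finger_gap: 8.9
clock: 5.62
tool_pos: [440.4, -43.2, 239.6]
eef_rot: [-0.0, 0.703, 0.712, -0.001]
ft_force: [0.6, 0.4, -1.8]
finger_gap: 9.0
clock: 6.03
tool_pos: [434.6, 49.1, 239.8]
eef_rot: [-0.0, 0.702, 0.712, -0.0]
ft_force: [-0.2, -0.3, -3.1]
finger_gap: 9.0
t 6.03 pos [434.6   49.11 239.75] yaw 90.81 tilt [-0.  0. -1.] F [-0.18 -0.28 -3.07] gap 9.0 q [ 0.37  0.03 -0.64  2.04  0.02  1.08 -0.26]
tool shift [16.81  5.64 -0.25]
```

```bash
python3 -m crank '[[1,[8,0,0],[0,0,0]],[1,[6,0,0],[0,0,0]],[1,[3,0,0],[0,0,0]],[1,[0,0,0],[0,0,0]],[1,[0,0,0],[0,0,0]]]'
python3 go.py "[509,66,240]"
python3 - <<'E'
from h import *
snap("scene","3");crop("scene","3",180,110,330,250,5,"c7")
snap("top","3");crop("top","3",160,120,300,260,5,"c8")
E
```

```text
clock: 6.45
tool_pos: [435.5, 63.6, 240.4]
eef_rot: [-0.0, 0.704, 0.711, -0.0]
ft_force: [-0.8, -0.8, -2.0]
finger_gap: 8.8
t 6.45 pos [435.5   63.56 240.38] yaw 90.55 tilt [-0. -0. -1.] F [-0.78 -0.8  -2.01] gap 8.8 q [ 0.36  0.04 -0.65  2.03  0.03  1.08 -0.3 ]
tool shift [ 1.73 73.52  0.36]
```

View pics/c7.png

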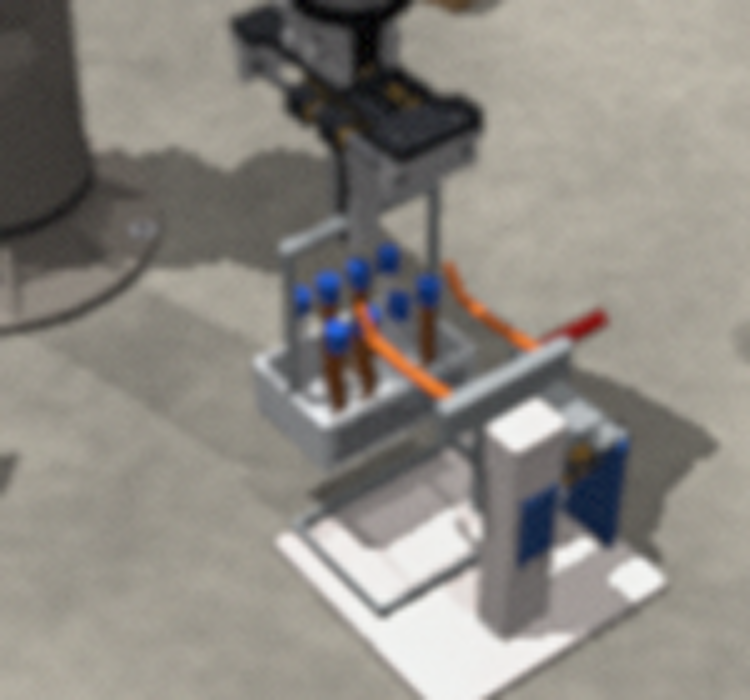

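View pics/c8.png

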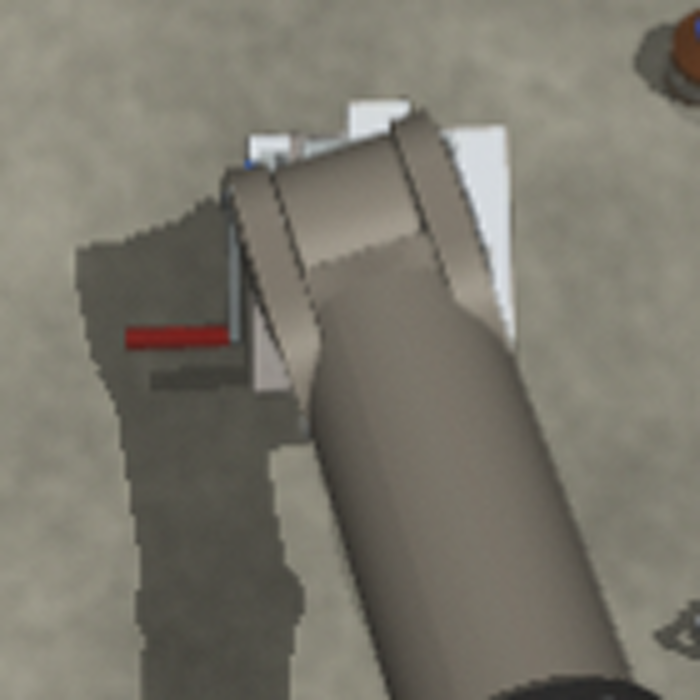

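The basket hangs upright in front of the hook, its bar from about crop (285,245) to (435,195). The arm hides it in the top view. I'll use the cap depths to find where it really is.

```bash
python3 - <<'E'
from h import *
np.set_printoptions(precision=1,suppress=True)
p=np.load("pics/scene3p.npy");d=np.load("pics/scene3d.npy");C=cloud("scene",d);hsv=cv2.cvtColor(p,cv2.COLOR_RGB2HSV)
k,l,s,c=cv2.connectedComponentsWithStats(cv2.inRange(hsv,(105,150,80),(130,255,255)))
for i in range(1,k):
    if s[i,4]>5 and 230<c[i][0]<275 and 150<c[i][1]<190: print(c[i],s[i,4],np.median(C[l==i],0),np.max(C[l==i][:,2]))
P=onz("scene",[(180+285/5-.4,110+247/5-.4),(180+435/5-.4,110+190/5-.4)],259);print(P,P.mean(0))
print("tips",onz("scene",[(180+450/5-.4,110+266/5-.4),(180+358/5-.4,110+310/5-.4)],226))
E
```

```text
[257.  161.3] 13 [416.7  99.7 197.8] 202.90010691985538
[251.4 163.9] 17 [417.5  76.2 196.2] 202.2075366948544
[245.2 166.8] 15 [417.3  51.  197.1] 201.33858913097288
[265.2 167.8] 15 [461.3 102.9 197.6] 202.05247500703035
[240. 169.] 8 [417.6  29.1 197.6] 201.28330644778282
[259.1 170.4] 11 [461.7  75.3 199.7] 203.07241473435272
[247.  176.7] 21 [462.2  27.2 198.8] 201.6182086972368
[[428.7  10.  259. ]
 [438.8 123.3 259. ]] [433.8  66.7 259. ]
tips [[475.7 108.2 226. ]
 [475.3  33.6 226. ]]
```

```bash
python3 -m crank '[[1,[3,0,2],[0,0,0]],[1,[3,4,2],[0,0,0]],[1,[0,8,0],[0,0,0]],[1,[0,10,0],[0,0,0]],[1,[0,10,0],[0,0,0]]]'
python3 -m crank '[[1,[0,10,0],[0,0,0]],[1,[0,10,0],[0,0,0]],[1,[0,9,0],[0,0,0]],[1,[0,6,0],[0,0,0]],[1,[0,4,0],[0,0,0]]]'
python3 -m crank '[[1,[0,0,0],[0,0,0]],[1,[0,0,0],[0,0,0]]]'
python3 go.py "[506,69.5,200.5]"
python3 - <<'E'
from h import *
snap("scene","4");crop("scene","4",180,110,330,250,5,"c9")
E
```

```text
clock: 6.97
tool_pos: [468.7, 70.3, 236.5]
eef_rot: [0.0, 0.704, 0.711, 0.0]
ft_force: [0.1, -0.0, -2.0]
finger_gap: 8.8
clock: 7.38
tool_pos: [507.3, 70.8, 236.3]
eef_rot: [-0.0, 0.704, 0.711, 0.0]
ft_force: [0.5, 0.2, -3.1]
finger_gap: 9.1
clock: 7.55
tool_pos: [506.3, 70.8, 236.4]
eef_rot: [-0.0, 0.704, 0.711, -0.0]
ft_force: [-0.6, -0.0, -2.5]
finger_gap: 9.0
t 7.55 pos [506.28  70.78 236.36] yaw 90.57 tilt [-0.  0. -1.] F [-0.62 -0.04 -2.53] gap 9.0 q [ 0.31  0.18 -0.64  1.9   0.12  1.1  -0.37]
tool shift [-1.28 -0.28 35.86]
```

View pics/c9.png

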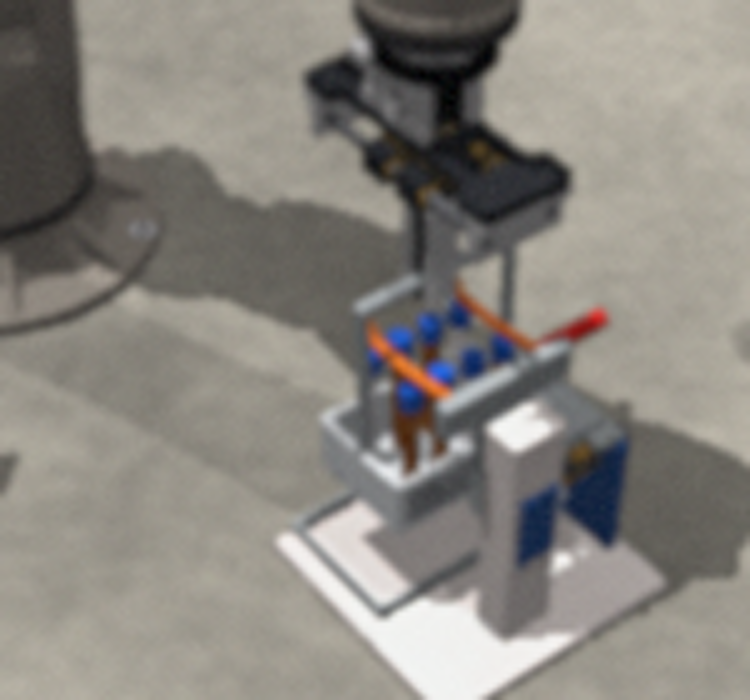

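The prongs pass under the bar and over the caps (near prong from crop (372,325) to (450,390)). Now I'll lower it.

```bash
python3 -m crank '[[1,[0,0,5],[0,0,0]],[1,[0,0,8],[0,0,0]],[1,[0,0,8],[0,0,0]],[1,[0,0,6],[0,0,0]],[1,[0,0,3],[0,0,0]]]'
python3 -m crank '[[1,[0,0,2],[0,0,0]],[1,[0,0,0],[0,0,0]],[1,[0,0,0],[0,0,0]]]'
python3 -m crank '[[1,[0,0,2],[0,0,0]],[1,[0,0,0],[0,0,0]],[1,[0,0,0],[0,0,0]]]'
python3 go.py
```

```text
clock: 8.02
tool_pos: [505.8, 70.5, 205.1]
eef_rot: [-0.001, 0.704, 0.711, -0.001]
ft_force: [0.0, 1.2, -3.0]
finger_gap: 8.9
clock: 8.27
tool_pos: [506.5, 70.8, 204.6]
eef_rot: [-0.0, 0.704, 0.711, 0.0]
ft_force: [0.2, -0.5, -2.7]
finger_gap: 9.0
clock: 8.52
tool_pos: [506.5, 70.7, 202.6]
eef_rot: [0.0, 0.704, 0.711, 0.0]
ft_force: [-0.2, 0.2, -2.2]
finger_gap: 9.4
t 8.52 pos [506.5   70.71 202.59] yaw 90.57 tilt [ 0.  0. -1.] F [-0.17  0.2  -2.2 ] gap 9.4 q [ 0.3   0.22 -0.64  1.94  0.15  1.03 -0.39]
```

```bash
python3 -m crank '[[1,[0,0,1],[0,0,0]],[1,[0,0,1],[0,0,0]],[1,[0,0,0],[0,0,0]],[1,[0,0,0],[0,0,0]]]'
python3 go.py
python3 -m crank '[[1,[0,0,1],[0,0,0]],[1,[0,0,0],[0,0,0]],[1,[0,0,0],[0,0,0]]]'
```

```text
clock: 8.85
tool_pos: [506.4, 70.7, 200.5]
eef_rot: [-0.0, 0.704, 0.711, -0.0]
ft_force: [-0.9, 0.3, -3.9]
finger_gap: 9.1
t 8.85 pos [506.41  70.71 200.46] yaw 90.57 tilt [-0.  0. -1.] F [-0.95  0.33 -3.9 ] gap 9.1 q [ 0.3   0.22 -0.64  1.94  0.15  1.03 -0.4 ]
clock: 9.1
tool_pos: [506.4, 70.7, 199.4]
eef_rot: [-0.0, 0.704, 0.711, -0.0]
ft_force: [0.1, 0.4, -3.1]
finger_gap: 9.1
```

```bash
python3 -m crank '[[1,[0,0,1],[0,0,0]],[1,[0,0,0],[0,0,0]],[1,[0,0,0],[0,0,0]]]'
python3 -m crank '[[1,[0,0,1],[0,0,0]],[1,[0,0,0],[0,0,0]],[1,[0,0,0],[0,0,0]]]'
python3 -m crank '[[1,[0,0,1],[0,0,0]],[1,[0,0,0],[0,0,0]],[1,[0,0,0],[0,0,0]]]'
```

```text
clock: 9.35
tool_pos: [506.6, 70.7, 198.8]
eef_rot: [0.0, 0.704, 0.711, 0.0]
ft_force: [-2.2, -0.7, 3.3]
finger_gap: 8.9
clock: 9.6
tool_pos: [506.7, 70.8, 198.3]
eef_rot: [0.0, 0.704, 0.711, 0.0]
ft_force: [-6.2, -1.4, 14.8]
finger_gap: 9.0
clock: 9.85
tool_pos: [506.7, 70.7, 197.9]
eef_rot: [0.001, 0.704, 0.711, 0.0]
ft_force: [-10.2, -3.5, 24.7]
finger_gap: 9.0
```

```bash
python3 -m crank '[[1,[0,0,-1],[0,0,0]],[1,[0,0,-1.3],[0,0,0]],[1,[0,0,0],[0,0,0]],[1,[0,0,0],[0,0,0]]]'
python3 - <<'E'
from h import *
snap("scene","5");crop("scene","5",200,130,320,240,6,"c10")
E
```

```text
clock: 10.18
tool_pos: [506.6, 70.7, 198.9]
eef_rot: [0.0, 0.704, 0.711, 0.0]
ft_force: [-0.8, -1.5, 2.4]
finger_gap: 8.9
```

View pics/c10.png

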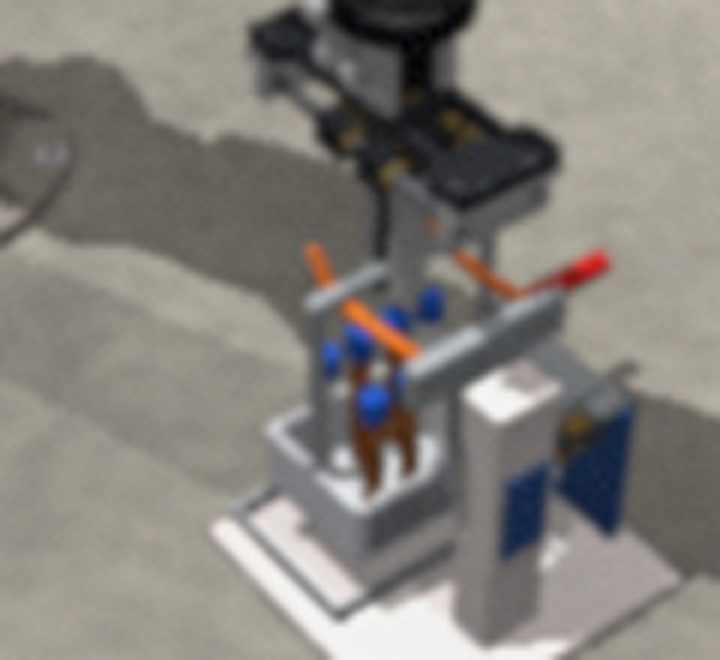

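The bar rests on the flat part of the prongs, behind the tip at crop (313,255). I'll open the fingers part-way so they stay clear of the back plate.

```bash
python3 -m crank '[[0.8,[0,0,0],[0,0,0]],[0.7,[0,0,0],[0,0,0]],[0.6,[0,0,0],[0,0,0]],[0.55,[0,0,0],[0,0,0]],[0.55,[0,0,0],[0,0,0]]]'
python3 -m crank '[[0.55,[0,0,0],[0,0,0]],[0.55,[0,0,0],[0,0,0]],[0.55,[0,0,0],[0,0,0]]]'
```

```text
clock: 10.65
tool_pos: [506.4, 70.7, 198.7]
eef_rot: [-0.0, 0.704, 0.711, 0.0]
ft_force: [0.1, 0.3, -0.2]
finger_gap: 38.8
clock: 10.9
tool_pos: [506.4, 70.7, 198.8]
eef_rot: [-0.0, 0.704, 0.711, 0.0]
ft_force: [-0.3, 0.9, -0.2]
finger_gap: 42.0
```

```bash
python3 -m crank '[[0.55,[0,0,-8],[0,0,0]],[0.55,[0,0,-15],[0,0,0]],[0.55,[0,0,-20],[0,0,0]],[0.55,[0,0,-20],[0,0,0]],[0.55,[0,0,-20],[0,0,0]]]'
python3 -m crank '[[0.55,[0,0,-10],[0,0,0]],[0.55,[0,0,0],[0,0,0]]]'
python3 - <<'E'
from h import *
np.set_printoptions(precision=1,suppress=True)
p,d=snap("scene","6");crop("scene","6",200,120,320,240,5,"c11")
C=cloud("scene",d);hsv=cv2.cvtColor(p,cv2.COLOR_RGB2HSV)
k,l,s,c=cv2.connectedComponentsWithStats(cv2.inRange(hsv,(105,150,80),(130,255,255)))
for i in range(1,k):
    if s[i,4]>5 and 230<c[i][0]<295 and 150<c[i][1]<205: print(c[i],s[i,4],np.median(C[l==i],0),np.max(C[l==i][:,2]))
E
python3 go.py "[471,230,230]"
```

```text
clock: 11.32
tool_pos: [506.3, 70.8, 283.4]
eef_rot: [0.0, 0.704, 0.711, 0.0]
ft_force: [-0.4, -0.2, -0.3]
finger_gap: 42.3
clock: 11.48
tool_pos: [507.4, 71.0, 294.1]
eef_rot: [0.001, 0.704, 0.711, 0.001]
ft_force: [-0.2, -0.0, -0.6]
finger_gap: 42.5
[270.9 179.9] 14 [484.  109.9 155.5] 160.36922494322278
[265.6 181.9] 11 [484.8  87.8 157.7] 161.813638720673
[259.  186.5] 10 [487.2  57.  155.9] 160.2771710788727
[261.5 196.5] 20 [530.7  34.6 157.3] 159.87355803719151
t 11.53 pos [506.79  70.74 292.44] yaw 90.56 tilt [ 0. -0. -1.] F [0.28 0.04 0.09] gap 42.3 q [ 0.33  0.13 -0.65  1.82  0.09  1.21 -0.33]
tool shift [159.61 -34.34  62.37]
```

View pics/c11.png

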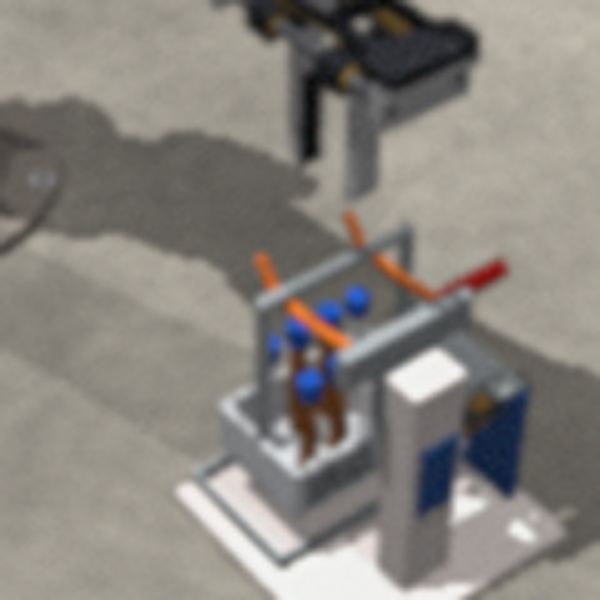

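The basket hangs level on both prongs. Next I'll move over to the lever handle.

```bash
python3 -m crank '[[0.4,[20,-4,0],[0,0,0]],[0.4,[35,-8,0],[0,0,0]],[0.4,[35,-8,0],[0,0,0]],[0.4,[35,-8,0],[0,0,0]],[0.4,[30,-6.4,0],[0,0,0]]]'
python3 -m crank '[[0.4,[10,0,20],[0,0,0]],[0.4,[0,0,30],[0,0,0]],[0.4,[0,0,30],[0,0,0]],[0.4,[0,0,30],[0,0,0]],[0.4,[0,0,10],[0,0,0]]]'
python3 -m crank '[[0.4,[0,0,0],[0,0,0]],[0.4,[0,0,0],[0,0,0]]]'
python3 - <<'E'
from h import *
p,d=snap("scene","7");crop("scene","7",210,90,330,220,5,"c12")
p,d=snap("top","7");crop("top","7",160,130,290,230,5,"c13")
E
python3 go.py "[471,236,76]"
```

```text
clock: 11.95
tool_pos: [469.1, 227.2, 290.6]
eef_rot: [-0.0, 0.703, 0.711, -0.001]
ft_force: [0.4, 0.5, -0.6]
finger_gap: 56.2
clock: 12.37
tool_pos: [468.0, 234.1, 167.0]
eef_rot: [-0.001, 0.703, 0.711, -0.003]
ft_force: [-0.4, -1.4, -0.3]
finger_gap: 56.6
clock: 12.53
tool_pos: [470.2, 235.5, 172.0]
eef_rot: [-0.0, 0.703, 0.711, -0.0]
ft_force: [-0.6, 0.7, 0.5]
finger_gap: 56.4
t 12.63 pos [471.1  235.83 173.25] yaw 90.56 tilt [ 0.  0. -1.] F [-0.02  0.78  0.81] gap 56.3 q [ 0.05  0.3  -0.74  1.94  0.24  0.99 -0.8 ]
tool shift [ 0.1  -0.25 97.24]
```

View pics/c12.png

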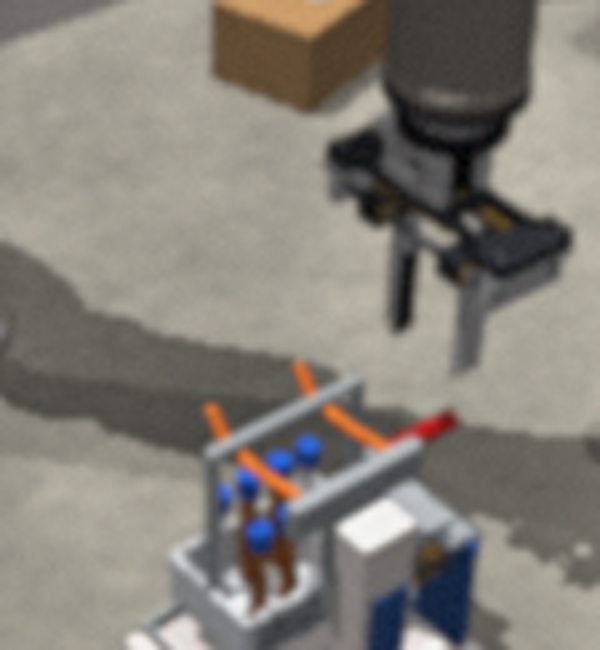

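View pics/c13.png

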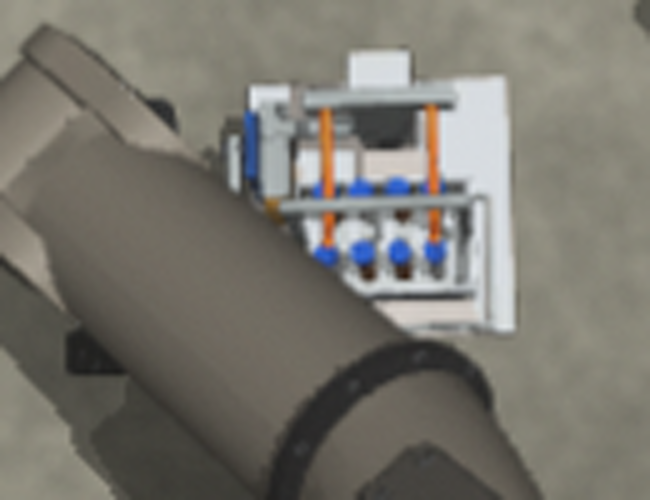

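The fingers sit over the handle, and the basket's bar crosses both prongs (top crop (280,205)–(465,187)). The forearm overhangs the stand, so I'll check its height before going lower.

```bash
python3 - <<'E'
from h import *
np.set_printoptions(precision=0,suppress=True)
d=np.load("pics/top7d.npy");C=cloud("top",d)
for a,b in [(330,260),(260,220),(200,190),(120,160),(330,300),(400,400)]:
    print(a,b,C[130+b//5,160+a//5])
E
python3 -m crank '[[0.4,[0,0,15],[0,0,0]],[0.4,[0,0,20],[0,0,0]],[0.4,[0,0,20],[0,0,0]],[0.4,[0,0,10],[0,0,0]],[0.4,[0,0,0],[0,0,0]]]'
python3 go.py "[471,236,76]"
python3 - <<'E'
from h import *
p,d=snap("scene","8");crop("scene","8",230,90,330,200,6,"c14")
E
```

```text
330 260 [476. 107. 161.]
260 220 [414. 107. 654.]
200 190 [432. 138. 640.]
120 160 [450. 180. 628.]
330 300 [366.  69. 705.]
400 400 [313.  36. 757.]
clock: 13.05
tool_pos: [470.1, 235.0, 106.2]
eef_rot: [-0.0, 0.704, 0.711, -0.001]
ft_force: [-0.5, 0.1, -0.4]
finger_gap: 56.0
t 13.05 pos [470.13 235.02 106.18] yaw 90.56 tilt [-0. -0. -1.] F [-0.45  0.07 -0.37] gap 56.0 q [ 0.    0.39 -0.71  2.    0.32  0.87 -0.87]
tool shift [ 0.99  0.91 30.18]
```

View pics/c14.png

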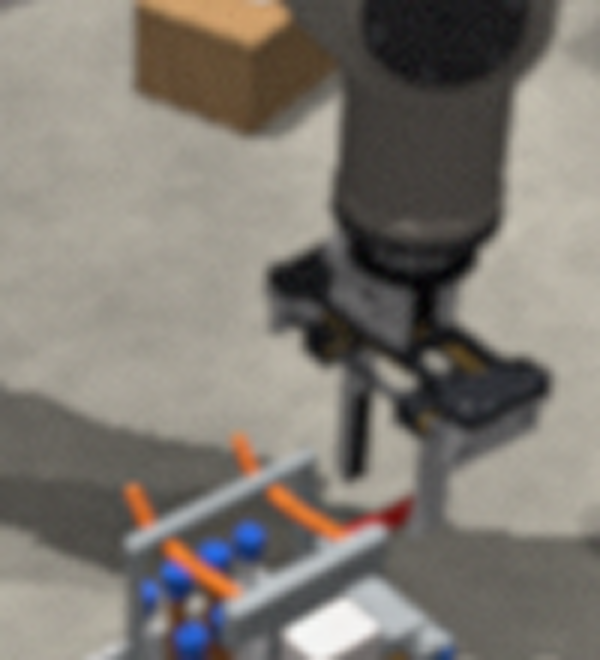

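The fingers straddle the red handle and the arm is well above the basket. I'll go down and grip.

```bash
python3 -m crank '[[0.4,[0,0,12],[0,0,0]],[0.4,[0,0,12],[0,0,0]],[0.4,[0,0,6],[0,0,0]],[0.4,[0,0,0],[0,0,0]],[0.4,[0,0,0],[0,0,0]]]'
python3 -m crank '[[0.6,[0,0,0],[0,0,0]],[0.75,[0,0,0],[0,0,0]],[0.8,[0,0,0],[0,0,0]],[1,[0,0,0],[0,0,0]],[1,[0,0,0],[0,0,0]]]' 20
python3 -m crank '[[1,[0,0,0],[0,0,0]],[1,[0,0,0],[0,0,0]],[1,[0,0,0],[0,0,0]]]' 20
python3 go.py
```

```text
clock: 13.52
tool_pos: [470.2, 235.4, 76.6]
eef_rot: [-0.0, 0.704, 0.711, -0.0]
ft_force: [-0.1, -0.6, 0.3]
finger_gap: 56.3
clock: 13.93
tool_pos: [470.5, 235.4, 77.0]
eef_rot: [0.0, 0.704, 0.711, 0.0]
ft_force: [-0.1, 0.4, -0.3]
finger_gap: 26.5
clock: 14.18
tool_pos: [470.9, 235.4, 77.0]
eef_rot: [0.0, 0.704, 0.711, 0.0]
ft_force: [3.2, -0.7, -0.4]
finger_gap: 15.6
t 14.18 pos [470.93 235.38  76.98] yaw 90.56 tilt [ 0.  0. -1.] F [ 3.16 -0.68 -0.44] gap 15.6 q [-0.02  0.43 -0.69  2.02  0.37  0.82 -0.91]
```

The handle is gripped. Next I'll follow the 100 mm arc up.

```bash
python3 -m crank '[[1,[0,0.1,-5.2],[0,0,0]],[1,[0,0.8,-8.7],[0,0,0]],[1,[0,2,-10.3],[0,0,0]],[1,[0,0,0],[0,0,0]]]' 20
python3 go.py
python3 -m crank '[[1,[0,3.1,-10],[0,0,0]],[1,[0,4.1,-9.6],[0,0,0]],[1,[0,5.1,-9.2],[0,0,0]],[1,[0,6,-8.6],[0,0,0]],[1,[0,0,0],[0,0,0]]]' 20
python3 go.py
```

```text
clock: 14.52
tool_pos: [473.7, 235.3, 102.1]
eef_rot: [0.0, 0.704, 0.71, 0.0]
ft_force: [1.5, -0.2, -3.9]
finger_gap: 15.6
t 14.52 pos [473.74 235.28 102.05] yaw 90.55 tilt [ 0. -0. -1.] F [ 1.51 -0.25 -3.86] gap 15.6 q [ 0.    0.4  -0.7   1.99  0.33  0.87 -0.88]
clock: 14.93
tool_pos: [489.9, 235.7, 139.6]
eef_rot: [-0.001, 0.703, 0.711, -0.002]
ft_force: [-19.1, -1.7, 7.8]
finger_gap: 15.2
t 14.93 pos [489.92 235.66 139.65] yaw 90.6 tilt [-0. -0. -1.] F [-19.1   -1.65   7.78] gap 15.2 q [ 0.03  0.37 -0.72  1.93  0.3   0.95 -0.82]
```

```bash
python3 -m crank '[[1,[0,0,0],[0,0,0]],[1,[0,0,0],[0,0,0]],[1,[0,0,0],[0,0,0]]]' 20
python3 go.py
python3 - <<'E'
from h import *
p,d=snap("scene","9");crop("scene","9",230,90,330,200,6,"c15")
E
```

```text
clock: 15.18
tool_pos: [489.1, 235.6, 138.5]
eef_rot: [-0.001, 0.703, 0.711, -0.002]
ft_force: [-17.5, -1.5, 8.2]
finger_gap: 15.3
t 15.18 pos [489.11 235.58 138.51] yaw 90.63 tilt [-0. -0. -1.] F [-17.53  -1.5    8.24] gap 15.3 q [ 0.03  0.37 -0.72  1.93  0.3   0.95 -0.82]
```

View pics/c15.png

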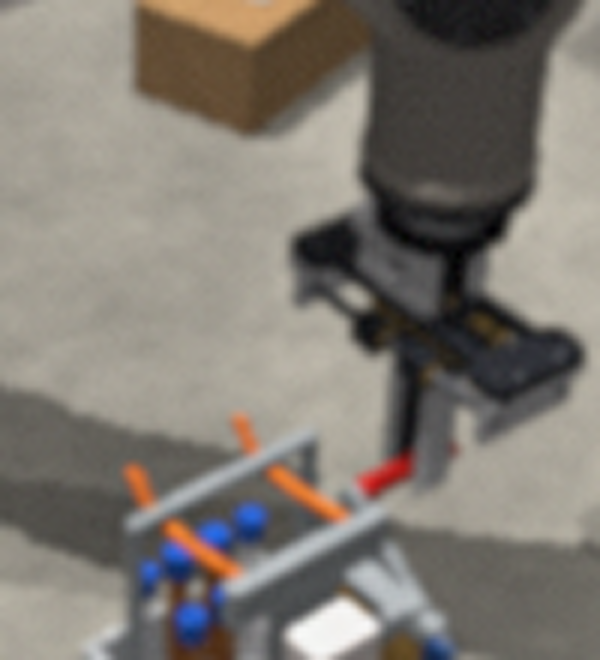

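The force is radial: I'm about 2 mm inside the true circle. I'll ease outward, then continue with smaller corrections.

```bash
python3 -m crank '[[1,[0,-1.6,-1.2],[0,0,0]],[1,[0,0,0],[0,0,0]],[1,[0,0,0],[0,0,0]]]' 20
python3 go.py
python3 -m crank '[[1,[0,6.6,-8.1],[0,0,0]],[1,[0,7.3,-7.4],[0,0,0]],[1,[0,0,0],[0,0,0]],[1,[0,0,0],[0,0,0]]]' 20
python3 go.py
```

```text
clock: 15.48
tool_pos: [489.7, 235.5, 139.7]
eef_rot: [-0.0, 0.704, 0.711, -0.0]
ft_force: [-5.0, 1.0, -1.7]
finger_gap: 15.6
t 15.48 pos [489.67 235.51 139.75] yaw 90.57 tilt [-0. -0. -1.] F [-4.95  0.95 -1.75] gap 15.6 q [ 0.03  0.37 -0.72  1.93  0.3   0.95 -0.82]
clock: 15.82
tool_pos: [502.6, 235.9, 155.7]
eef_rot: [-0.001, 0.703, 0.711, -0.001]
ft_force: [-15.8, -2.2, 11.0]
finger_gap: 15.1
t 15.82 pos [502.58 235.86 155.7 ] yaw 90.59 tilt [-0. -0. -1.] F [-15.78  -2.23  11.05] gap 15.1 q [ 0.03  0.37 -0.72  1.89  0.29  0.99 -0.8 ]
```

```bash
python3 -m crank '[[1,[0,-1.1,-1.3],[0,0,0]],[1,[0,7.6,-6.4],[0,0,0]],[1,[0,8.7,-5.9],[0,0,0]],[1,[0,0,0],[0,0,0]],[1,[0,0,0],[0,0,0]]]' 20
python3 go.py "[528.4,235.5,172.7]"
```

```text
clock: 16.23
tool_pos: [519.5, 236.1, 170.0]
eef_rot: [-0.0, 0.704, 0.711, -0.0]
ft_force: [-10.1, -1.7, 10.3]
finger_gap: 15.2
t 16.23 pos [519.48 236.12 170.05] yaw 90.55 tilt [-0.  0. -1.] F [-10.09  -1.7   10.25] gap 15.2 q [ 0.04  0.38 -0.72  1.85  0.28  1.03 -0.78]
tool shift [-0.71  8.92 -2.65]
```

```bash
python3 -m crank '[[1,[0,-0.8,-1.2],[0,0,0]],[1,[0,0,0],[0,0,0]],[1,[0,0,0],[0,0,0]]]' 20
python3 go.py
python3 - <<'E'
from h import *
np.set_printoptions(precision=1,suppress=True)
for n in("scene","top"):
    p,d=snap(n,"10");C=cloud(n,d);hsv=cv2.cvtColor(p,cv2.COLOR_RGB2HSV)
    m=cv2.inRange(hsv,(0,140,70),(4,255,255))|cv2.inRange(hsv,(174,150,80),(180,255,255)); k,l,s,c=cv2.connectedComponentsWithStats(m)
    for i in range(1,k):
        if s[i,4]>4 and 170<c[i][0]<320 and 130<c[i][1]<200: print(n,s[i],np.median(C[l==i],0))
crop("scene","10",240,90,340,200,6,"c16")
E
```

```text
clock: 16.48
tool_pos: [519.0, 236.0, 170.1]
eef_rot: [-0.0, 0.704, 0.711, 0.0]
ft_force: [2.1, 2.4, -7.5]
finger_gap: 15.3
t 16.48 pos [518.97 235.97 170.14] yaw 90.56 tilt [ 0.  0. -1.] F [ 2.14  2.44 -7.51] gap 15.3 q [ 0.04  0.37 -0.72  1.85  0.28  1.02 -0.78]
scene [297 164   8   7  30] [520.6 208.8 188. ]
```

View pics/c16.png

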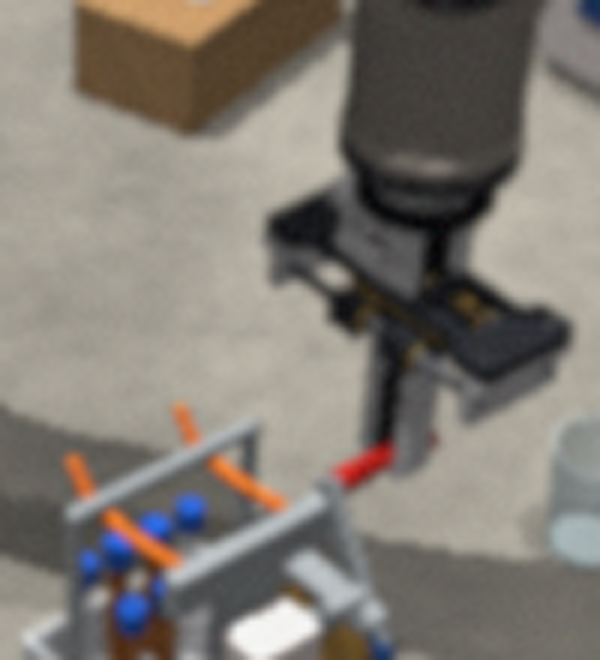

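The handle is at about 60° (its visible top at z 188, x 520) and the basket has risen with the hook. I'll go on in two stages with a firmer grip.

```bash
python3 -m crank '[[1,[0,9.3,-4.5],[0,0,0]],[1,[0,9.8,-3.8],[0,0,0]],[1,[0,0,0],[0,0,0]],[1,[0,0,0],[0,0,0]]]' 30
python3 go.py
```

```text
clock: 16.92
tool_pos: [537.6, 236.3, 179.4]
eef_rot: [-0.0, 0.704, 0.711, -0.0]
ft_force: [-8.1, -1.4, 10.7]
finger_gap: 15.2
t 16.92 pos [537.57 236.29 179.36] yaw 90.56 tilt [-0. -0. -1.] F [-8.14 -1.42 10.68] gap 15.2 q [ 0.04  0.39 -0.71  1.8   0.29  1.06 -0.77]
```

```bash
python3 -m crank '[[1,[0,9.5,-4.2],[0,0,0]],[1,[0,10,-2.4],[0,0,0]],[1,[0,0,0],[0,0,0]],[1,[0,0,0],[0,0,0]]]' 30
python3 go.py
python3 -m crank '[[1,[0,9,-1.2],[0,0,0]],[1,[0,6,-0.4],[0,0,0]],[1,[0,0,0],[0,0,0]],[1,[0,0,0],[0,0,0]]]' 30
python3 go.py
python3 - <<'E'
from h import *
np.set_printoptions(precision=1,suppress=True)
for n in("scene","top"):
    p,d=snap(n,"11")
crop("scene","11",210,90,330,200,6,"c17");crop("top","11",160,120,290,220,5,"c18")
E
```

```text
clock: 17.25
tool_pos: [557.5, 236.6, 185.9]
eef_rot: [-0.0, 0.704, 0.711, 0.0]
ft_force: [-5.5, -0.5, 8.5]
finger_gap: 14.6
t 17.25 pos [557.52 236.62 185.92] yaw 90.56 tilt [ 0.  0. -1.] F [-5.52 -0.53  8.53] gap 14.6 q [ 0.04  0.41 -0.7   1.75  0.3   1.08 -0.75]
clock: 17.58
tool_pos: [572.3, 236.6, 187.2]
eef_rot: [0.0, 0.704, 0.711, 0.0]
ft_force: [-3.3, 0.2, 5.7]
finger_gap: 14.9
t 17.58 pos [572.32 236.57 187.18] yaw 90.56 tilt [ 0.  0. -1.] F [-3.3   0.2   5.75] gap 14.9 q [ 0.03  0.43 -0.69  1.72  0.31  1.1  -0.75]
```

View pics/c17.png

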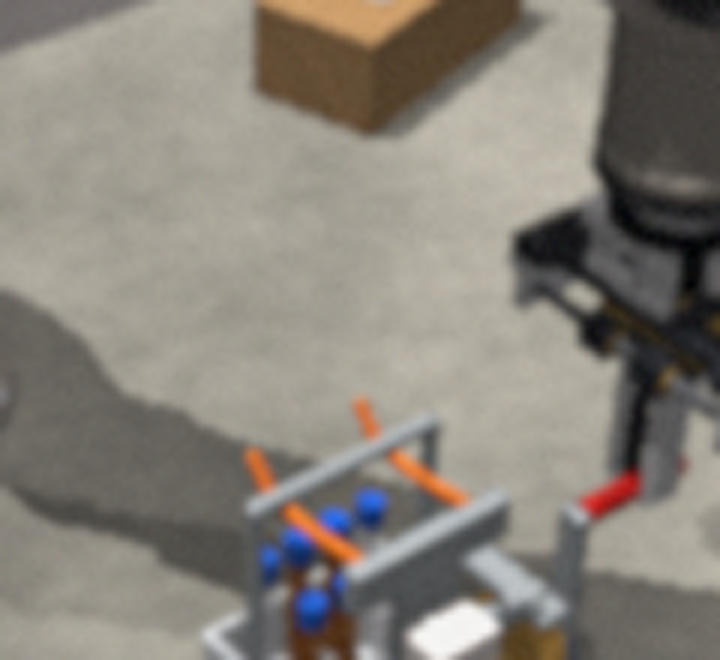

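View pics/c18.png

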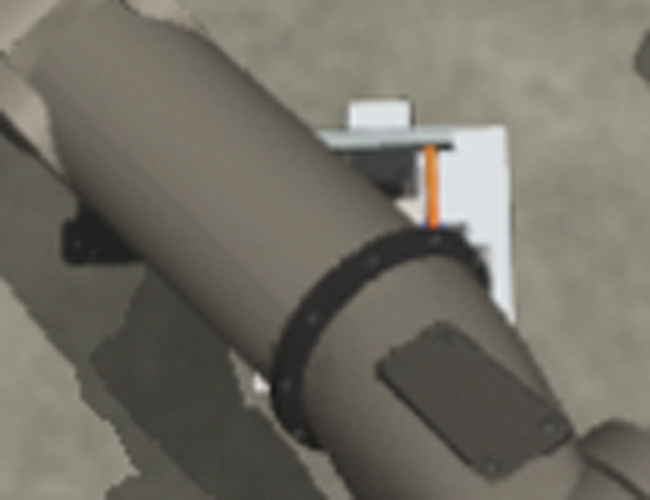

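The lever arm looks vertical (crop (572,515)–(570,600)) and the basket hangs level and raised. The rod has slid to about 8 mm from the fingertips. I'll ease the grip, slide the fingers down around it and regrip.

```bash
python3 -m crank '[[1,[0,0,2],[0,0,0]],[1,[0,0,3],[0,0,0]],[1,[0,0,3],[0,0,0]],[1,[0,0,2],[0,0,0]],[1,[0,0,0],[0,0,0]]]' 4
python3 go.py
python3 -m crank '[[1,[0,0,0],[0,0,0]],[1,[0,0,0],[0,0,0]],[1,[0,0,0],[0,0,0]],[1,[0,0,0],[0,0,0]]]' 25
python3 go.py
python3 - <<'E'
from h import *
np.set_printoptions(precision=1,suppress=True)
p,d=snap("scene","12");C=cloud("scene",d);hsv=cv2.cvtColor(p,cv2.COLOR_RGB2HSV)
m=cv2.inRange(hsv,(0,140,70),(4,255,255))|cv2.inRange(hsv,(174,150,80),(180,255,255)); k,l,s,c=cv2.connectedComponentsWithStats(m)
for i in range(1,k):
    if s[i,4]>4 and 170<c[i][0]<350 and 130<c[i][1]<200: print("rod",s[i],np.median(C[l==i],0))
k,l,s,c=cv2.connectedComponentsWithStats(cv2.inRange(hsv,(105,150,80),(130,255,255)))
for i in range(1,k):
    if s[i,4]>5 and 230<c[i][0]<295 and 150<c[i][1]<205: print(c[i],s[i,4],np.median(C[l==i],0))
crop("scene","12",210,90,350,220,5,"c19")
E
```

```text
clock: 18.1
tool_pos: [571.9, 236.4, 176.7]
eef_rot: [0.0, 0.704, 0.711, 0.0]
ft_force: [-3.8, 0.3, 1.2]
finger_gap: 15.5
t 18.1 pos [571.92 236.41 176.74] yaw 90.57 tilt [ 0. -0. -1.] F [-3.78  0.29  1.21] gap 15.5 q [ 0.03  0.44 -0.69  1.73  0.31  1.08 -0.75]
clock: 18.43
tool_pos: [572.0, 236.5, 176.7]
eef_rot: [0.0, 0.704, 0.711, 0.0]
ft_force: [-3.5, -0.2, 4.8]
finger_gap: 15.1
t 18.43 pos [571.98 236.46 176.72] yaw 90.57 tilt [ 0.  0. -1.] F [-3.47 -0.23  4.78] gap 15.1 q [ 0.03  0.44 -0.69  1.73  0.31  1.08 -0.75]
rod [307 169   9   7  32] [572.9 211.1 202. ]
[271.2 173.9] 17 [484.3 110.7 182.4]
[265.5 176. ] 10 [482.7  87.2 183.5]
[259.3 181.1] 15 [486.8  58.1 179.9]
[254.5 183.5] 8 [487.8  36.8 182.9]
[261.6 191. ] 22 [530.2  34.9 181.3]
```

View pics/c19.png

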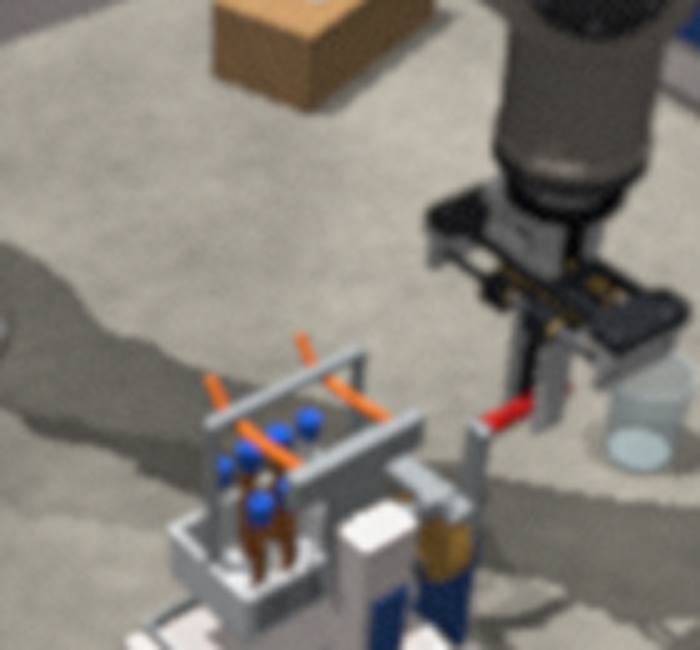

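The rise is 25 mm (caps from z 157 to 182), the rod is over the axle, and the basket is level and clear. I'll hand it in.

```bash
python3 -m crank '[[1,[0,0,0],[0,0,0]],[1,[0,0,0],[0,0,0]],[1,[0,0,0],[0,0,0]],[1,[0,0,0],[0,0,0]]]' 25
python3 - <<'E'
from h import *
p,d=snap("scene","13")
hsv=cv2.cvtColor(p,cv2.COLOR_RGB2HSV);h0=cv2.cvtColor(np.load("pics/scene0p.npy"),cv2.COLOR_RGB2HSV)
for h in(h0,hsv):
    for lo,hi,b in(((105,150,80),(130,255,255),(225,255,250,275)),((55,100,60),(85,255,255),(185,280,220,315))):
        m=cv2.inRange(h,lo,hi)[b[1]:b[3],b[0]:b[2]]; v,u=np.where(m); print(u.mean()+b[0],v.mean()+b[1])
print(np.abs(p[155:190,325:352].astype(int)-np.load("pics/scene0p.npy")[155:190,325:352]).mean())
print(robot.job_done())
E
```

```text
clock: 18.82
tool_pos: [572.0, 236.4, 176.7]
eef_rot: [0.0, 0.704, 0.711, 0.0]
ft_force: [-2.5, 0.5, 5.0]
finger_gap: 15.2
237.11475409836066 266.8032786885246
201.63235294117646 297.7647058823529
237.11475409836066 266.8032786885246
201.69741697416976 297.7490774907749
20.94532627865961
the job is handed in; nothing more can be done
None
```

The basket hangs let go on the double hook, and the gripper is still holding the cam lever straight up. I handed the job in at about 19 s; no verdict was reported.

**Basket:** I took the one farthest from the robot's base, about 566 mm away. It looked level in the last pictures. Raising the lever lifted the caps from about z 157 to 182, the full 25 mm. That puts the underside about 78 mm up, only about 4 mm over the 74 mm limit.

**Lever:** The handle rod is within about 2 mm of directly above the axle, so about a degree from straight up. It is gripped at 25 N with a finger gap of 15.2 mm.

**What did not go smoothly:** On the way up, the handle pressed on the gripper with up to about 20 N, and the rod slid several millimetres towards the fingertips. I corrected the path as I went and regripped deeper at the top.

**Bystanders:** The bottle and jar have not moved in the images. The beaker image comparison proved nothing, with a mean difference of 21 grey levels, probably because the arm and its shadow are now there. The beaker looked upright, and the arm stayed well away from it.

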